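# Clear the paint jar and crank up the painting board

### The job

The painting board lies flat with a jar of paint left standing on it: stand the jar upright on the small cutting mat, without dropping or tipping it, before you raise the board. Then turn the crank clockwise until it comes to its stop, so that the board is fully up, and let go. Leave the small pot, mug, brush and strip of paints where they are.

Things in the scene. Friction and masses are not known exactly. Their poses are not given: they have to be found in the camera images.
- jar: Capped grey paint jar with a paper label, 105 mm tall: straight body 60 mm in diameter up to 75 mm, then a shoulder and a cap 53 mm in diameter over the top 16 mm, 0.2 to 0.45 kg, at first standing on the board. Origin: centre of its underside; z up its axis.
- mat: Small square cutting mat with printed grid lines, fixed, 160 x 160 mm, 3 mm thick, lying on the table to the left of the board. Origin: centre of its underside; x and y along its edges.
- board_mid (a point): Middle of the upper face of the painting board's canvas (canvas 230 x 240 mm on a 260 x 260 mm plywood board, 20 mm thick together). Lies 66 mm above the table when the board is flat. Its x axis runs from the hinged near edge to the far edge, which rises; y along the hinge.
- board (a joint): Slope of the painting board in rad: 0 flat, about 0.42 (24 degrees) fully up. It hinges on its near edge, 130 mm from board_mid, and moves only by the crank (0.03 rad for each rad of crank); it stays where the crank leaves it.
- crank (a joint): Angle of the crank in rad, growing clockwise seen from above; 0 at the start (whichever way the arm then points) and 14.14 at its stop, two and a quarter turns on. Axis vertical; turning takes about 3 N at the knob and it stays where it is left.
- crank_axis (a point): Point on the crank's vertical axis, 85 mm above the table (the height of the knob's middle), on the stand, 130 mm to the right of the board's right-hand edge. The fixed grey gear post below is 68 mm in diameter, up to 46 mm above the table; the crank's steel arm lies at 48 to 60 mm.
- knob_mid (a point): Middle of the upright, freely spinning black crank knob: a cylinder 26 mm in diameter, 50 mm tall (57 to 107 mm above the table), 55 mm from the crank's axis. The crank arm below it reaches 10 mm past the knob's axis.
- small_pot: Bystander: capped grey pot 48 mm in diameter, 50 mm tall, standing on the table near the crank. Origin: centre of its underside.
- mug: Bystander: white mug 80 mm in diameter, 90 mm tall, beyond the mat. Origin: centre of its underside.
- brush: Bystander: brush 190 mm long lying on the table beyond the crank. Origin at its underside.
- paint_strip: Bystander: strip of five small paint pots, 145 mm long, 24 mm tall, on the table beyond the board. Origin: centre of its underside.
Mind the look-alikes: they are no part of the job. Several things look just like the mat: the one meant starts farthest from the robot's base.

How it is judged:
By the outcome, as a careful person would: the job done as asked, in the order asked, and still so for the second after the job is handed in, with the robot touching nothing.
It also fails if it takes over 69 s, if anything falls off the work surface, if the arm or the gripper's body presses on something with over 40 N, if the wrist force passes 120 N, or if a joint passes its speed limit or range.

### The arm

A 6-joint arm with a two-finger parallel gripper is mounted at the origin on the work surface. World frame = base frame: x ahead of the robot, y to its left, z up, the work surface at z = 0. Lengths are in m, angles in rad, forces in N, time in s.
With the tool pointing down it reaches from about 0.25 to 0.775 m from the base axis. Payload 4 kg.
Tool frame: the origin (TCP) lies midway between the tips of the shut fingers; the grasp point (between the pads) lies 19 mm behind it; z points along the fingers, y is the line along which they close (so a half turn about z gives the same grasp; the last joint's range is limited). The gripper opens to 94 mm and grips with 3 to 60 N. Pads are 16 mm wide; open, the fingers measure 119 mm over their backs; the gripper's body (75 mm by 177 mm) begins 78 mm behind the grasp point.
Start: joints at [-1.277, 0.087, 1.371, -0, 1.684, -0.103], TCP at [0.213, -0.507, 0.174] pointing down, gripper open.
Joint ranges: [-3.1, 3.1], [-0.76, 2.03], [0.27, 2.55], [-1.08, 4.22], [0.17, 2.65], [-2.57, 2.57]. Speed limits (rad/s): [2.79, 2.79, 3.14, 3.14, 3.14, 3.14].

### API

Orientations are given as [roll, pitch, yaw] about the fixed x, y, z axes, in that order (R = Rz(yaw) Ry(pitch) Rx(roll)).
In Python, from bench import robot gives the robot as it stands. The module is installed in compiled form; this text tells all that it offers.
- The arm moves only by the tool arm_command, never from a script. Its argument "targets" is a list of rows, each a list of 4 numbers: the shift along the world's x, y, z as a fraction of full scale, then the turn about the world's z as a fraction of full scale. A call has 1 to 8 rows; each row is the pose to reach, as a shift and turn from the pose commanded when the call began; what a row does not reach only later rows make up. Full scale, the value 1, is 0.5 m for a shift and 120 degrees for a turn. A row lasts 1/12 s, in which the tool goes at most 41.7 mm and 7.16 degrees, less where a joint would pass 70% of its speed; a pose out of reach is approached as far as the arm can. A call with a number of a shift or a turn outside -1 to 1 is refused whole. A call with a gripper value outside its range is refused whole. "claw" is the closure, from 0 (fully open) to 1 (shut), set as the call begins (left out, the last holds). The fingers move at their own pace and stop on an object; the grip force is fixed at half the most. Time passes only in rows, so rows that repeat a pose let the fingers close. It gives the time, the measured TCP pose, the force, the opening and the grip force at its end, in the units of the state.
- robot.get_obs(): the state, without advancing time (a new reading comes with each control period).
- robot.snapshot(name): name is "side" or "top"; returns the picture (384x512x3 uint8, red, green, blue); there is no depth.
- robot.camera_info(name): a dict with "vfov" (degrees; the focal length in pixels is half the picture's height over the tangent of half this angle, whatever the lens; pixels are square), "cx", "cy" (the principal point, pixels), "extrinsics" (4x4, takes a point from camera to world coordinates). Camera axes: x right, y up, looking along -z (the intrinsics and any distortion apply to the point x, -y, -z); pixel columns grow to the right and rows downward; lengths in m; the calibration is good to about 2 mm. A picture is of the moment at which its call begins. camera_info takes no time and is no camera call.
- robot.close_job(): hands the job in; it is judged then, once.
The state is a dict: "time": time; "joint_positions": joint angles; "qvel": joint speeds; "joint_torque": joint torques, N m; "tool_pos": TCP position; "ee_rot": TCP orientation; "wrist_force": force on the tool from outside, world axes, zero at the start; "wrist_torque": the same for the moment, N m; "width": finger opening in m; "finger_force": force on a finger pad.
Only numpy, scipy, OpenCV 4.12 (cv2) and the standard library are available. Lean on these libraries where they do the work, as an engineer would, in place of code of your own. Each camera call takes 0.05 s, during which the arm holds its last target. There are 200 camera calls.

## Working session

There is one attempt and no reset: what is moved stays moved. The work goes in short steps, Python scripts to look and compute and a tool call to move; the robot and the scene stay as the last step left them, time stands still between calls to the robot, and variables do not carry over. Pictures are saved under pics/ and viewed, at most 10 in all, crops included, and the job is handed in when it is done.

Besides the shell and the picture viewer there is one more tool, called after "Emit:" by a JSON object that holds its "op" and its "data", one argument or row to a line. arm_command: Moves the arm, as the interface text tells. Shift numbers are shares of 0.5 m and turn numbers shares of 120 degrees, none past 1 either way. Its arguments: {"type":"object","properties":{"targets":{"type":"array"},"claw":{"type":"number"}},"required":["targets"]}

```bash
mkdir -p pics; python3 - <<'E'
from bench import robot
import cv2
for n in("top","side"):
    cv2.imwrite(f"pics/{n}0.png",robot.snapshot(n)[:,:,::-1])
    print(n,robot.camera_info(n))
print(robot.get_obs())
E
```

```text
top {'vfov': 57.20071745887581, 'cx': 260.6155268068489, 'cy': 192.5061078871585, 'extrinsics': array([[-0.01052062,  0.999058  , -0.04210028,  0.47155653],
       [-0.99993581, -0.01033409,  0.00464578, -0.03867909],
       [ 0.00420633,  0.04214645,  0.99910259,  1.04715944],
       [ 0.        ,  0.        ,  0.        ,  1.        ]])}
side {'vfov': 52.754602624459366, 'cx': 258.7797969154344, 'cy': 192.991141710735, 'extrinsics': array([[-0.99764868,  0.04726817, -0.04962691,  0.49733703],
       [-0.06728155, -0.53760011,  0.84051134,  0.81194644],
       [ 0.01305001,  0.84187401,  0.53951631,  0.62537929],
       [ 0.        ,  0.        ,  0.        ,  1.        ]])}
{'time': 0.1, 'joint_positions': array([-1.27710514e+00,  8.78767840e-02,  1.37205727e+00,  2.19569443e-06,
        1.68362828e+00, -1.03106788e-01]), 'qvel': array([ 1.46162653e-03, -8.66095711e-04, -3.91621521e-03, -1.96162673e-04,
       -5.50327329e-04, -5.26553444e-05]), 'joint_torque': array([ 1.54039342e-03, -3.41253090e+01, -3.03300691e+01,  7.18532922e-02,
        3.04954033e-02, -9.02561055e-05]), 'tool_pos': array([ 0.21238952, -0.50673914,  0.17274692]), 'ee_rot': array([-3.13963366e+00, -2.04898184e-04,  3.96798018e-01]), 'wrist_force': array([ 0.01904065,  0.25913955, -0.0855588 ]), 'wrist_torque': array([ 0.04313313, -0.01944552,  0.03840019]), 'finger_force': 0.0, 'width': 0.09445522768981114}
```

View pics/top0.png

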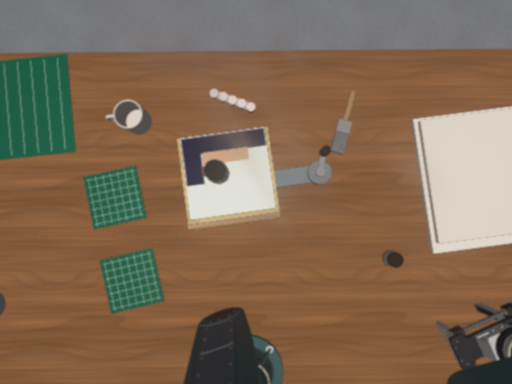

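View pics/side0.png

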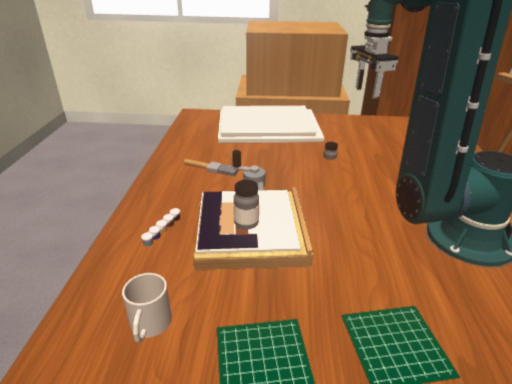

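The top view shows the jar cap at (216,171) and the knob at (325,151), with the crank axis near (319,173). The small mats are at (115,197) and (132,281), with a bigger green mat at (35,107). The side view shows the jar at (246,205) and the knob at (237,158).

```bash
cat > h.py <<'E'
from bench import robot
import cv2, numpy as np
def ray(n,u,v):
    c=robot.camera_info(n);f=192/np.tan(np.radians(c["vfov"]/2));E=c["extrinsics"]
    return E[:3,3],E[:3,:3]@np.array([(u-c["cx"])/f,-(v-c["cy"])/f,-1])
def onz(n,u,v,z):
    o,d=ray(n,u,v);return (o+d*(z-o[2])/d[2])
def cross(a,b):
    (o,d),(p,e)=ray("top",*a),ray("side",*b)
    s=np.linalg.lstsq(np.c_[d,-e],p-o,rcond=None)[0]
    A,B=o+s[0]*d,p+s[1]*e;return (A+B)/2,np.linalg.norm(A-B)
def blobs(mask,amin=30):
    cs,_=cv2.findContours(mask.astype(np.uint8),cv2.RETR_EXTERNAL,cv2.CHAIN_APPROX_NONE)
    return [c for c in cs if cv2.contourArea(c)>amin]
E
python3 - <<'E'
from h import *
np.set_printoptions(precision=4,suppress=True)
im=cv2.imread("pics/top0.png").astype(int); b,g,r=im[...,0],im[...,1],im[...,2]
m=cv2.morphologyEx(((g>r+25)&(g>b+8)).astype(np.uint8),cv2.MORPH_CLOSE,np.ones((5,5)))
for c in blobs(m,800):
    (u,v),wh,a=cv2.minAreaRect(c); P=[onz("top",*q,.003)[:2] for q in cv2.boxPoints(((u,v),wh,a))]
    C=np.mean(P,0); print("green",(u,v),C,np.hypot(*C),[np.linalg.norm(P[i]-P[i-1]) for i in(0,1)],np.degrees(np.arctan2(*(P[1]-P[0])[::-1])))
dark=(im.max(2)<62)
for c in blobs(dark[100:270],20):
    c=c+[0,100]; (u,v),wh,a=cv2.minAreaRect(c); print("dark top",(u,v),wh,cv2.boundingRect(c))
s=cv2.imread("pics/side0.png").astype(int)
for c in blobs((s.max(2)<62)[130:270,180:350],20):
    c=c+[180,130];print("dark side",cv2.minAreaRect(c)[:2],cv2.boundingRect(c))
a=cv2.resize(cv2.imread("pics/top0.png")[110:240,160:360],None,fx=4,fy=4,interpolation=2)
b=cv2.resize(cv2.imread("pics/side0.png")[140:270,180:320],None,fx=3,fy=3,interpolation=2)
cv2.imwrite("pics/c1.png",a[:, :800]);cv2.imwrite("pics/c2.png",b)
E
```

```text
green (131.33346557617188, 280.3130798339844) [0.262  0.3382] 0.4278587578692604 [np.float64(0.1556802089549748), np.float64(0.15804332238795954)] -77.01880485555488
green (114.38860321044922, 196.97084045410156) [0.507  0.3895] 0.6394069119544022 [np.float64(0.15632113546416607), np.float64(0.1565854408185645)] -78.58496081284456
green (32.99179458618164, 106.40983581542969) [0.7812 0.6344] 1.006329674625581 [np.float64(0.2976214064979518), np.float64(0.22463872803024884)] -85.18712019661083
dark top (394.5, 259.0) (12.0, 13.0) (388, 253, 14, 13)
dark side ((220.5, 220.0), (54.0, 43.0)) (199, 193, 44, 55)
dark side ((236.5, 159.5), (11.0, 5.0)) (234, 154, 6, 12)
```

View pics/c1.png

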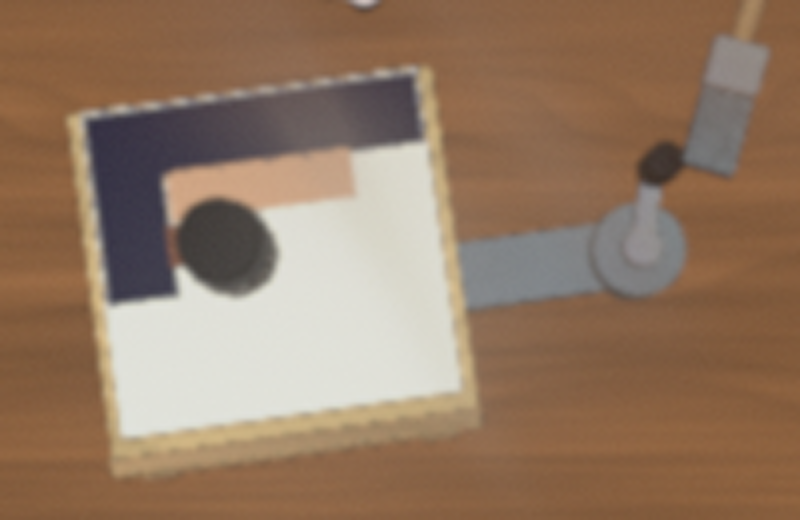

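View pics/c2.png

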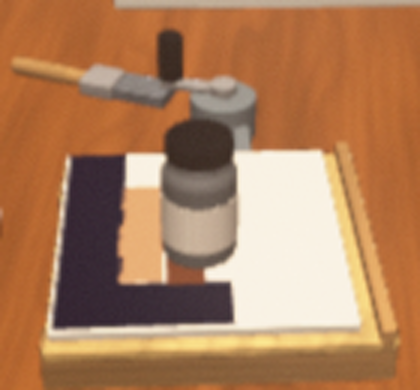

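The crops show the cap top centre at about (214.3,169.8) in the top view and (246.3,184.3) in the side view. The knob top is at about (325,150) top and (236.7,152.3) side, and the post top is at about (319.5,172.5). The brush's bristles lie right beside the knob.

```bash
python3 - <<'E'
from h import *
np.set_printoptions(precision=4,suppress=True)
print("jar",onz("top",214.3,169.8,.171),cross((214.3,169.8),(246.3,184.3)),onz("side",246.3,184.3,.171))
K=onz("top",325.5,149.5,.107);print("knob",K,cross((325.5,149.5),(236.7,152.3)),onz("side",236.7,159.5,.082))
print("arm hub",onz("top",160+642/4,110+245/4,.062))
A=onz("top",319.5,172.3,.046);print("axis",A,np.linalg.norm((K-A)[:2]), onz("side",180+223/3,140+100/3,.046))
# board canvas corners (z .066)
cs=[onz("top",160+u/4,110+v/4,.066) for u,v in((86,117),(417,73),(462,390),(119,437))]
M=np.mean(cs,0);print("mid",M,[np.linalg.norm(cs[i]-cs[i-1]) for i in range(4)])
d=cs[1]-cs[0]+cs[2]-cs[3];d/=np.linalg.norm(d);print("right dir",d,"axis guess",M+d*.26)
b=[onz("top",160+u/4,110+v/4,0.02) for u,v in((742,45),(705,95),(735,175),(690,165))];print("brush",np.array(b))
for n,w in(("mug",(128,115)),("pot",(394,259))):print(n,onz("top",*w,.05))
E
```

```text
jar [0.5664 0.0722 0.171 ] (array([0.5678, 0.0722, 0.172 ]), np.float64(0.003121946046606444)) [0.5696 0.0703 0.171 ]
knob [ 0.6251 -0.2187  0.107 ] (array([ 0.6258, -0.2193,  0.1037]), np.float64(0.00045571503165140473)) [ 0.6259 -0.2147  0.082 ]
arm hub [ 0.5711 -0.2121  0.062 ]
axis [ 0.5697 -0.212   0.046 ] 0.05573909228806925 [ 0.5714 -0.199   0.046 ]
mid [0.5674 0.0479 0.066 ] [np.float64(0.22519551405922766), np.float64(0.234158591203665), np.float64(0.2247088639810561), np.float64(0.24049087014509607)]
right dir [ 0.1243 -0.9922  0.    ] axis guess [ 0.5997 -0.21    0.066 ]
brush [[ 0.7225 -0.2959  0.02  ]
 [ 0.6856 -0.2678  0.02  ]
 [ 0.6262 -0.2887  0.02  ]
 [ 0.6339 -0.2558  0.02  ]]
mug [0.739  0.3331 0.05  ]
pot [ 0.3223 -0.417   0.05  ]
```

Emit:
{"op": "arm_command", "data": {
  "targets": [
    [0, 0, 0.22, 0],
    [0, 0, 0.22, 0],
    [0.04, 0.07, 0.22, 0.05],
    [0.08, 0.14, 0.22, 0.1],
    [0.12, 0.2, 0.22, 0.15],
    [0.16, 0.27, 0.22, 0.2],
    [0.2, 0.33, 0.22, 0.25],
    [0.24, 0.4, 0.22, 0.3]
  ],
  "claw": 0
}}

```text
time: 0.77
tool_pos: [0.333, -0.3059, 0.2833]
ee_rot: [-3.141, -0.0, 1.029]
wrist_force: [0.6, 0.2, -0.1]
width: 0.0938
finger_force: 0.0
```

Emit:
{"op": "arm_command", "data": {
  "targets": [
    [0.04, 0.064, 0, 0.03],
    [0.08, 0.128, 0, 0.08],
    [0.12, 0.192, 0, 0.13],
    [0.16, 0.256, 0, 0.18],
    [0.2, 0.32, 0, 0.23],
    [0.24, 0.384, 0, 0.25],
    [0.28, 0.448, 0, 0.25],
    [0.32, 0.512, 0, 0.25]
  ]
}}

```text
time: 1.43
tool_pos: [0.493, -0.0494, 0.2834]
ee_rot: [-3.141, 0.0, 1.549]
wrist_force: [0.6, 0.3, -0.3]
width: 0.0938
finger_force: 0.0
```

Emit:
{"op": "arm_command", "data": {
  "targets": [
    [0.05, 0.08, 0, 0.01],
    [0.1, 0.16, 0, 0.01],
    [0.148, 0.242, 0, 0.01],
    [0.148, 0.242, -0.06, 0.01],
    [0.148, 0.242, -0.12, 0.01],
    [0.148, 0.242, -0.16, 0.01],
    [0.148, 0.242, -0.16, 0.01],
    [0.148, 0.242, -0.16, 0.01]
  ]
}}

```text
time: 2.1
tool_pos: [0.5656, 0.0698, 0.2021]
ee_rot: [-3.138, 0.0, 1.57]
wrist_force: [-0.3, -0.5, 0.5]
width: 0.0937
finger_force: 0.0
```

```bash
python3 - <<'E'
from h import *
import cv2
a=robot.snapshot("top")[60:260,120:320,::-1];b=robot.snapshot("side")[60:260,150:350,::-1]
cv2.imwrite("pics/d.png",cv2.resize(np.hstack([a,b]),None,fx=2,fy=2,interpolation=2));print(robot.get_obs()["tool_pos"])
E
```

```text
[0.56728818 0.06949749 0.20569678]
```

View pics/d.png

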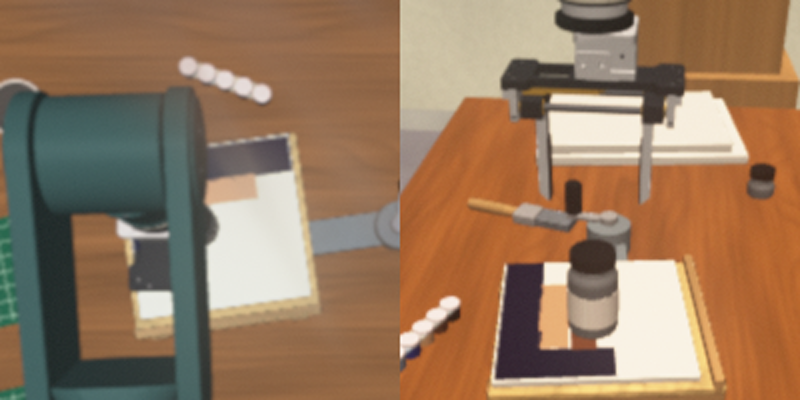

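The picture shows the open fingers centred above the jar, with their middle at about (247,160) in the side view and the jar at column 246. I'm descending to grasp it.

Emit:
{"op": "arm_command", "data": {
  "targets": [
    [0, 0.004, -0.05, 0],
    [0, 0.004, -0.1, 0],
    [0, 0.004, -0.15, 0],
    [0, 0.004, -0.19, 0],
    [0, 0.004, -0.21, 0],
    [0, 0.004, -0.21, 0]
  ]
}}

```text
time: 2.7
tool_pos: [0.5659, 0.0713, 0.0979]
ee_rot: [-3.14, 0.0, 1.569]
wrist_force: [-0.1, 0.3, -0.4]
width: 0.0942
finger_force: 0.0
```

Emit:
{"op": "arm_command", "data": {
  "targets": [
    [0, 0, 0, 0],
    [0, 0, 0, 0],
    [0, 0, 0, 0],
    [0, 0, 0, 0],
    [0, 0, 0, 0],
    [0, 0, 0, 0],
    [0, 0, 0, 0],
    [0, 0, 0, 0]
  ],
  "claw": 1
}}

```text
time: 3.37
tool_pos: [0.5677, 0.0718, 0.0999]
ee_rot: [3.138, -0.0, 1.57]
wrist_force: [1.6, -0.4, 2.9]
width: 0.0588
finger_force: 30.0
```

Emit:
{"op": "arm_command", "data": {
  "targets": [
    [0, 0, 0.03, 0],
    [0, 0, 0.07, 0],
    [0, 0, 0.1, 0],
    [-0.005, 0.03, 0.12, 0],
    [-0.015, 0.08, 0.12, 0],
    [-0.025, 0.14, 0.12, 0],
    [-0.037, 0.2, 0.12, 0],
    [-0.048, 0.26, 0.12, 0]
  ]
}}

```text
time: 4.03
tool_pos: [0.541, 0.2025, 0.1573]
ee_rot: [-3.138, 0.001, 1.569]
wrist_force: [0.4, -0.2, -1.4]
width: 0.0588
finger_force: 30.0
```

Emit:
{"op": "arm_command", "data": {
  "targets": [
    [-0.012, 0.06, 0, 0],
    [-0.024, 0.12, 0, 0],
    [-0.036, 0.18, 0, 0],
    [-0.046, 0.24, 0, 0],
    [-0.056, 0.29, 0, 0],
    [-0.064, 0.34, 0, 0],
    [-0.07, 0.365, 0, 0],
    [-0.072, 0.376, 0, 0]
  ]
}}

```text
time: 4.7
tool_pos: [0.5049, 0.391, 0.1571]
ee_rot: [-3.138, 0.002, 1.572]
wrist_force: [-0.7, -0.2, -2.9]
width: 0.0587
finger_force: 30.0
```

Emit:
{"op": "arm_command", "data": {
  "targets": [
    [0, 0, -0.05, 0],
    [0, 0, -0.1, 0],
    [0, 0, -0.15, 0],
    [0, 0, -0.19, 0],
    [0, 0, -0.215, 0],
    [0, 0, -0.225, 0],
    [0, 0, -0.23, 0],
    [0, 0, -0.23, 0]
  ]
}}

```text
time: 5.37
tool_pos: [0.5071, 0.3894, 0.0443]
ee_rot: [3.141, -0.0, 1.569]
wrist_force: [-0.1, -0.1, -1.6]
width: 0.0588
finger_force: 30.0
```

Emit:
{"op": "arm_command", "data": {
  "targets": [
    [0, 0, -0.003, 0],
    [0, 0, -0.006, 0],
    [0, 0, -0.009, 0],
    [0, 0, -0.011, 0],
    [0, 0, -0.011, 0],
    [0, 0, -0.011, 0]
  ]
}}

```text
time: 5.87
tool_pos: [0.5065, 0.3898, 0.0384]
ee_rot: [3.141, -0.0, 1.57]
wrist_force: [-0.1, 0.1, -2.1]
width: 0.0589
finger_force: 30.0
```

```bash
python3 - <<'E'
from h import *
for _ in range(3):
    b=robot.snapshot("side");o=robot.get_obs();print(o["tool_pos"],o["wrist_force"])
cv2.imwrite("pics/e.png",b[:,:,::-1])
E
```

```text
[0.50656789 0.38975718 0.03839991] [-0.2718726  -0.5355069  -1.90494584]
[0.50655192 0.38977283 0.03838843] [-0.38145587 -0.33569    -2.63436776]
[0.50659072 0.38978129 0.03841756] [-0.1003117   0.48721753 -1.29639231]
```

View pics/e.png

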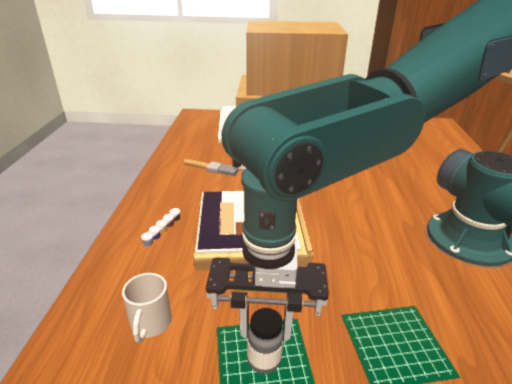

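The jar is over the far small mat at about (265,350), and the wrist still carries its weight, so it isn't touching yet. I'm lowering it in small steps.

Emit:
{"op": "arm_command", "data": {
  "targets": [
    [0, 0, -0.001, 0],
    [0, 0, -0.002, 0],
    [0, 0, -0.003, 0],
    [0, 0, -0.003, 0]
  ]
}}

```text
time: 6.35
tool_pos: [0.5066, 0.3898, 0.037]
ee_rot: [3.141, -0.0, 1.57]
wrist_force: [-0.5, 0.2, -0.8]
width: 0.0588
finger_force: 30.0
```

Emit:
{"op": "arm_command", "data": {
  "targets": [
    [0, 0, -0.001, 0],
    [0, 0, -0.001, 0]
  ]
}}

```text
time: 6.52
tool_pos: [0.5066, 0.3899, 0.0369]
ee_rot: [3.141, -0.0, 1.57]
wrist_force: [-1.4, -1.3, 0.8]
width: 0.059
finger_force: 30.0
```

Emit:
{"op": "arm_command", "data": {
  "targets": [
    [0, 0, -0.001, 0],
    [0, 0, -0.001, 0]
  ]
}}

```text
time: 6.68
tool_pos: [0.5067, 0.39, 0.0369]
ee_rot: [3.141, -0.001, 1.57]
wrist_force: [-1.3, -1.1, 4.2]
width: 0.0588
finger_force: 30.0
```

Contact made; releasing and lifting clear.

Emit:
{"op": "arm_command", "data": {
  "targets": [
    [0, 0, 0, 0],
    [0, 0, 0, 0],
    [0, 0, 0, 0],
    [0, 0, 0, 0],
    [0, 0, 0, 0],
    [0, 0, 0, 0]
  ],
  "claw": 0
}}

```text
time: 7.18
tool_pos: [0.5065, 0.3897, 0.0355]
ee_rot: [-3.142, 0.0, 1.57]
wrist_force: [0.2, 0.8, -0.7]
width: 0.0931
finger_force: 0.0
```

Emit:
{"op": "arm_command", "data": {
  "targets": [
    [0, 0, 0.03, 0],
    [0, 0, 0.1, 0],
    [0, 0, 0.18, 0],
    [0, 0, 0.26, 0],
    [0, 0, 0.33, 0],
    [0.01, -0.05, 0.36, 0],
    [0.02, -0.12, 0.36, 0],
    [0.03, -0.2, 0.36, 0]
  ]
}}

```text
time: 7.85
tool_pos: [0.5223, 0.2904, 0.218]
ee_rot: [3.137, -0.002, 1.573]
wrist_force: [0.5, -1.0, -0.9]
width: 0.0935
finger_force: 0.0
```

Emit:
{"op": "arm_command", "data": {
  "targets": [
    [0.01, -0.08, 0, 0],
    [0.03, -0.16, 0, 0],
    [0.05, -0.24, 0, 0],
    [0.07, -0.32, 0, 0],
    [0.09, -0.4, 0, 0],
    [0.11, -0.48, 0, 0],
    [0.13, -0.56, 0, 0],
    [0.14, -0.64, 0, 0]
  ],
  "claw": 0.4
}}

```text
time: 8.52
tool_pos: [0.5921, -0.0324, 0.2156]
ee_rot: [3.141, 0.0, 1.57]
wrist_force: [1.2, 1.2, 0.5]
width: 0.0566
finger_force: 0.0
```

```bash
python3 - <<'E'
from h import *
t=robot.snapshot("top");s=robot.snapshot("side");print(robot.get_obs()["tool_pos"],robot.get_obs()["width"])
a=t[110:310,60:260,::-1];b=s[184:384,150:350,::-1]
cv2.imwrite("pics/f.png",cv2.resize(np.hstack([a,b]),None,fx=2,fy=2,interpolation=2))
E
```

```text
[ 0.5918498  -0.03646087  0.21492568] 0.05616290775920456
```

View pics/f.png

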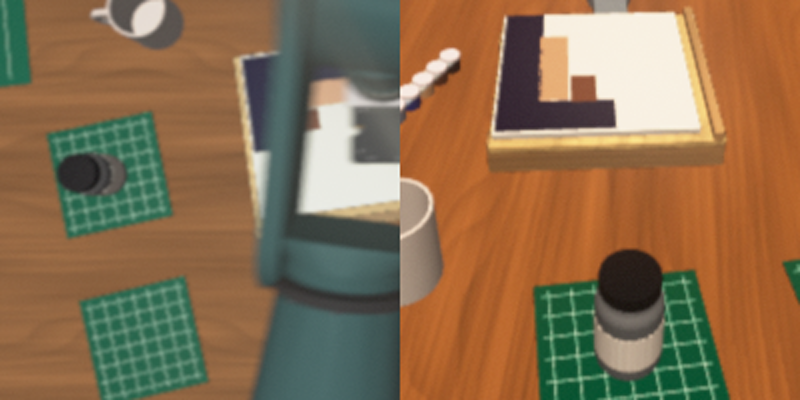

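The jar stands upright near the middle of the mat, with its cap at crop (80,172) in the top view. Next is the knob.

Emit:
{"op": "arm_command", "data": {
  "targets": [
    [0.014, -0.08, 0, 0],
    [0.028, -0.16, 0, 0],
    [0.042, -0.24, 0, 0],
    [0.056, -0.32, 0, 0],
    [0.067, -0.364, 0, 0],
    [0.067, -0.364, -0.06, 0],
    [0.067, -0.364, -0.12, 0],
    [0.067, -0.364, -0.15, 0]
  ]
}}

```text
time: 9.28
tool_pos: [0.6238, -0.2116, 0.1365]
ee_rot: [-3.137, -0.003, 1.569]
wrist_force: [0.4, 0.2, -1.0]
width: 0.0564
finger_force: 0.0
```

```bash
python3 - <<'E'
from h import *
t=robot.snapshot("top");s=robot.snapshot("side");print(robot.get_obs()["tool_pos"],robot.get_obs()["width"])
a=t[90:240,240:390,::-1];b=s[90:240,160:310,::-1]
cv2.imwrite("pics/g.png",cv2.resize(np.hstack([a,b]),None,fx=2.6,fy=2.6,interpolation=2))
E
```

```text
[ 0.62286508 -0.21068648  0.1358529 ] 0.056513068976129906
```

View pics/g.png

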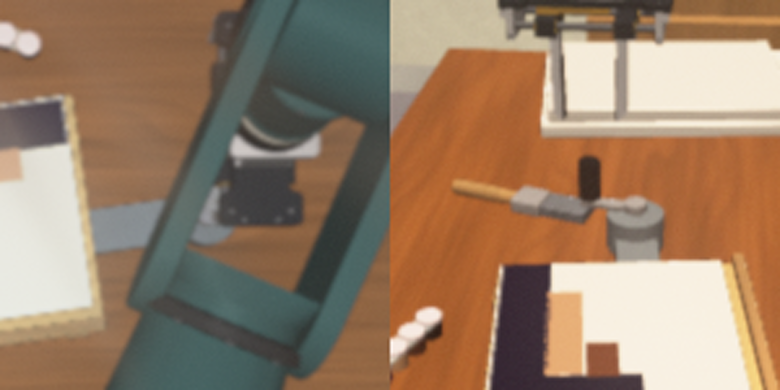

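The fingers straddle the knob: their middle is at column 588 of the composite and the knob at 590. Descending and gripping.

Emit:
{"op": "arm_command", "data": {
  "targets": [
    [0.006, -0.016, 0, 0],
    [0.006, -0.016, -0.04, 0],
    [0.006, -0.016, -0.08, 0],
    [0.006, -0.016, -0.11, 0],
    [0.006, -0.016, -0.132, 0],
    [0.006, -0.016, -0.132, 0],
    [0.006, -0.016, -0.132, 0]
  ]
}}

```text
time: 9.97
tool_pos: [0.6288, -0.2205, 0.0759]
ee_rot: [3.14, 0.001, 1.57]
wrist_force: [-0.1, 0.4, 0.0]
width: 0.0562
finger_force: 0.0
```

Emit:
{"op": "arm_command", "data": {
  "targets": [
    [0, 0, 0, 0],
    [0, 0, 0, 0],
    [0, 0, 0, 0],
    [0, 0, 0, 0],
    [0, 0, 0, 0],
    [0, 0, 0, 0]
  ],
  "claw": 1
}}

```text
time: 10.47
tool_pos: [0.6277, -0.2205, 0.0755]
ee_rot: [-3.141, 0.0, 1.57]
wrist_force: [-0.8, 0.1, 2.0]
width: 0.02
finger_force: 1.3
```

```bash
python3 - <<'E'
from h import *
robot.snapshot("top");o=robot.get_obs();K=o["tool_pos"];print(K,o["wrist_force"],o["width"])
A=np.array([.5705,-.212]);d=K[:2]-A;print(d,np.hypot(*d));a0=np.arctan2(d[1],d[0])
for a in range(0,811,120):
    p=lambda q:55*np.array([np.cos(a0-np.radians(q)),np.sin(a0-np.radians(q))])
    print(a,[list(np.round((p(a+15*k)-p(a))/500,3)) for k in range(1,9)])
E
```

```text
[ 0.62784055 -0.22045154  0.07554038] [-2.16937511 -0.95701924  3.03191982] 0.016309990721922667
[ 0.05734055 -0.00845154] 0.05796004471153617
0 [[np.float64(-0.008), np.float64(-0.028)], [np.float64(-0.023), np.float64(-0.052)], [np.float64(-0.043), np.float64(-0.072)], [np.float64(-0.068), np.float64(-0.086)], [np.float64(-0.096), np.float64(-0.093)], [np.float64(-0.125), np.float64(-0.093)], [np.float64(-0.152), np.float64(-0.085)], [np.float64(-0.177), np.float64(-0.07)]]
120 [[np.float64(-0.02), np.float64(0.021)], [np.float64(-0.034), np.float64(0.046)], [np.float64(-0.041), np.float64(0.074)], [np.float64(-0.041), np.float64(0.102)], [np.float64(-0.033), np.float64(0.13)], [np.float64(-0.018), np.float64(0.155)], [np.float64(0.003), np.float64(0.175)], [np.float64(0.028), np.float64(0.188)]]
240 [[np.float64(0.028), np.float64(0.007)], [np.float64(0.057), np.float64(0.007)], [np.float64(0.084), np.float64(-0.001)], [np.float64(0.109), np.float64(-0.016)], [np.float64(0.129), np.float64(-0.037)], [np.float64(0.143), np.float64(-0.062)], [np.float64(0.15), np.float64(-0.09)], [n
[... 676 characters left out ...]
t64(0.028), np.float64(0.188)]]
600 [[np.float64(0.028), np.float64(0.007)], [np.float64(0.057), np.float64(0.007)], [np.float64(0.084), np.float64(-0.001)], [np.float64(0.109), np.float64(-0.016)], [np.float64(0.129), np.float64(-0.037)], [np.float64(0.143), np.float64(-0.062)], [np.float64(0.15), np.float64(-0.09)], [np.float64(0.149), np.float64(-0.118)]]
720 [[np.float64(-0.008), np.float64(-0.028)], [np.float64(-0.023), np.float64(-0.052)], [np.float64(-0.043), np.float64(-0.072)], [np.float64(-0.068), np.float64(-0.086)], [np.float64(-0.096), np.float64(-0.093)], [np.float64(-0.125), np.float64(-0.093)], [np.float64(-0.152), np.float64(-0.085)], [np.float64(-0.177), np.float64(-0.07)]]
```

The opening has shrunk below the knob's 26 mm, so the pads caught it off-centre. I'm reopening and looking again.

Emit:
{"op": "arm_command", "data": {
  "targets": [
    [0, 0, 0, 0],
    [0, 0, 0, 0],
    [0, 0, 0, 0],
    [0, 0, 0, 0]
  ],
  "claw": 0.4
}}

```text
time: 10.85
tool_pos: [0.6277, -0.2202, 0.0743]
ee_rot: [-3.141, -0.0, 1.57]
wrist_force: [0.4, 0.1, -0.5]
width: 0.0389
finger_force: 0.0
```

```bash
python3 - <<'E'
from h import *
s=robot.snapshot("side");t=robot.snapshot("top");print(robot.get_obs()["tool_pos"],robot.get_obs()["width"])
b=s[120:210,190:290,::-1];a=t[120:210,270:370,::-1]
cv2.imwrite("pics/i.png",cv2.resize(np.hstack([b,a]),None,fx=4,fy=4,interpolation=2))
E
```

```text
[ 0.6275437  -0.22011126  0.0740356 ] 0.04740944071313214
```

View pics/i.png

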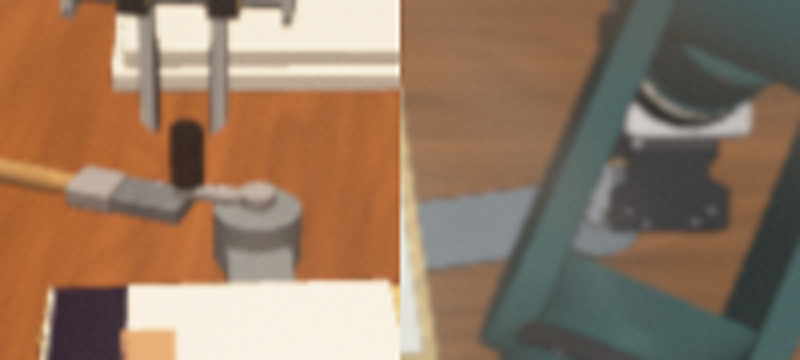

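The side crop shows the fingertips at about (236,152) and the knob at (237,150) top to (237,166) bottom. I'll compare the TCP's projection with what I see.

```bash
python3 - <<'E'
from h import *
def proj(n,P):
    c=robot.camera_info(n);f=192/np.tan(np.radians(c["vfov"]/2));E=c["extrinsics"]
    q=E[:3,:3].T@(np.array(P)-E[:3,3]);return np.round([c["cx"]+f*q[0]/-q[2],c["cy"]-f*q[1]/-q[2]],1)
print("jar tcp",proj("side",[.5673,.0695,.2057]),"seen 247.5,160")
print("knob tcp",proj("side",[.6275,-.2201,.074]),"seen 236,152")
for y in(-.20,-.21,-.22,-.23,-.24):print(y,"top",proj("side",[.626,y,.107]),"bot",proj("side",[.626,y,.057]),"tip",proj("side",[.6275,y,.074]),"topview",proj("top",[.626,y,.107]))
print("tip ray at z=.074",onz("side",236,152,.074),"z.095",onz("side",236,152,.095))
E
```

```text
jar tcp [247.3 170.7] seen 247.5,160
knob tcp [236.4 161. ] seen 236,152
-0.2 top [235.9 154.3] bot [236.3 169.2] tip [235.7 164.2] topview [318.6 149.2]
-0.21 top [236.3 152.7] bot [236.6 167.6] tip [236.  162.6] topview [322.3 149.2]
-0.22 top [236.7 151.2] bot [237. 166.] tip [236.4 161. ] topview [326.  149.2]
-0.23 top [237.1 149.7] bot [237.4 164.4] tip [236.8 159.5] topview [329.7 149.1]
-0.24 top [237.5 148.3] bot [237.8 162.9] tip [237.2 158. ] topview [333.4 149.1]
tip ray at z=.074 [ 0.6358449 -0.2800192  0.074    ] z.095 [ 0.63056965 -0.23843027  0.095     ]
```

```bash
python3 - <<'E'
from h import *
np.set_printoptions(precision=4,suppress=True)
def proj(n,P):
    c=robot.camera_info(n);f=192/np.tan(np.radians(c["vfov"]/2));E=c["extrinsics"]
    q=E[:3,:3].T@(np.array(P)-E[:3,3]);return np.round([c["cx"]+f*q[0]/-q[2],c["cy"]-f*q[1]/-q[2]],1)
print("jar placed",cross((100,196),(265,321.5)),onz("top",100,196,.108),"tcp was .5066 .3898")
print("e tcp",proj("side",[.5066,.3898,.0384]))
for z in(.18,.2057,.22,.235):print("jar z",z,proj("side",[.5673,.0695,z]))
for z in(.074,.09,.107):print("knob z",z,proj("side",[.6275,-.22,z]))
# finger tip rows now vs pose history, by finger-column intensity
s=robot.snapshot("side");print(robot.get_obs()["tool_pos"])
print("col227",s[138:170:2,227].tolist());print("col244",s[138:170:2,244].tolist())
E
```

```text
jar placed (array([0.5076, 0.3877, 0.1015]), np.float64(0.002313278037240652)) [0.5062 0.3848 0.108 ] tcp was .5066 .3898
e tcp [265.4 346.7]
jar z 0.18 [247.3 180.7]
jar z 0.2057 [247.3 170.7]
jar z 0.22 [247.3 165. ]
jar z 0.235 [247.3 158.9]
knob z 0.074 [236.4 161. ]
knob z 0.09 [236.3 156.3]
knob z 0.107 [236.2 151.2]
[ 0.6275 -0.2201  0.074 ]
col227 [[105, 92, 83], [103, 91, 82], [104, 90, 82], [104, 91, 84], [110, 96, 86], [112, 99, 89], [114, 100, 92], [130, 99, 82], [179, 102, 53], [176, 100, 50], [185, 106, 54], [186, 108, 54], [188, 110, 56], [173, 110, 67], [145, 135, 127], [143, 132, 126]]
col244 [[154, 141, 130], [147, 134, 123], [146, 131, 119], [147, 127, 113], [146, 127, 112], [149, 127, 114], [150, 128, 115], [148, 122, 106], [181, 113, 69], [192, 111, 57], [193, 112, 60], [192, 113, 58], [191, 112, 58], [187, 110, 58], [184, 146, 123], [184, 168, 154]]
```

Emit:
{"op": "arm_command", "data": {
  "targets": [
    [0, 0, -0.006, 0],
    [0, 0, -0.012, 0],
    [0, 0, -0.018, 0],
    [0, 0, -0.018, 0]
  ]
}}

```text
time: 11.33
tool_pos: [0.6273, -0.22, 0.0644]
ee_rot: [-3.14, -0.001, 1.57]
wrist_force: [0.4, 0.2, 0.9]
width: 0.0563
finger_force: 0.0
```

```bash
python3 - <<'E'
from h import *
s=robot.snapshot("side");o=robot.get_obs();print(o["tool_pos"],o["wrist_force"],o["width"])
def tip(im,c,r0,r1): print(c,[(r,int(im[r,c,0])-int(im[r,c,2])) for r in range(r0,r1)])
tip(s,227,146,166);tip(s,244,146,166)
e=cv2.imread("pics/e.png")[:,:,::-1]
for c in(243,245,289,291):tip(e,c,326,352)
E
```

```text
[ 0.62754457 -0.22009518  0.06482492] [0.07088006 0.02712928 0.0107811 ] 0.05622878099804048
227 [(146, 112), (147, 112), (148, 110), (149, 109), (150, 98), (151, 85), (152, 80), (153, 81), (154, 93), (155, 110), (156, 121), (157, 126), (158, 129), (159, 132), (160, 131), (161, 131), (162, 131), (163, 130), (164, 104), (165, 52)]
244 [(146, 124), (147, 123), (148, 126), (149, 124), (150, 126), (151, 125), (152, 129), (153, 128), (154, 129), (155, 128), (156, 126), (157, 130), (158, 134), (159, 133), (160, 133), (161, 132), (162, 132), (163, 129), (164, 131), (165, 114)]
243 [(326, 22), (327, 21), (328, 22), (329, 21), (330, 22), (331, 20), (332, 21), (333, 20), (334, 20), (335, 20), (336, 16), (337, -1), (338, -23), (339, -19), (340, -20), (341, -32), (342, -41), (343, -40), (344, -41), (345, -42), (346, -42), (347, -42), (348, -40), (349, -31), (350, -32), (351, -35)]
245 [(326, 22), (327, 21), (328, 21), (329, 22), (330, 23), (331, 21), (332, 21), (333, 21), (334, 22), (335, 21), (336, 19), (337, 16), (338, 3), (339, -15), (340, -18), (341, -36), (342, -42), (343, -42), (344, -40), (345, -41), (346, -44), (347, -42), (348, -38), (349, -28), (350, -28), (351, -40)]
289 [(326, 22), (327, 20), (328, 21), (329, 21), (330, 21), (331, 21), (332, 19), (333, 19), (334, 19), (335, 19), (336, 19), (337, 19), (338, 10), (339, -10), (340, -35), (341, -42), (342, -41), (343, -38), (344, -28), (345, -30), (346, -38), (347, -42), (348, -43), (349, -43), (350, -44), (351, -44)]
291 [(326, 4), (327, 2), (328, 4), (329, 1), (330, 1), (331, -3), (332, -11), (333, -14), (334, -11), (335, -14), (336, -25), (337, -31), (338, -34), (339, -39), (340, -41), (341, -41), (342, -44), (343, -33), (344, -19), (345, -19), (346, -36), (347, -42), (348, -41), (349, -43), (350, -44), (351, -45)]
```

Emit:
{"op": "arm_command", "data": {
  "targets": [
    [0, 0, -0.004, 0],
    [0, 0, -0.008, 0],
    [0, 0, -0.012, 0],
    [0, 0, -0.016, 0],
    [0, 0, -0.016, 0],
    [0, 0, -0.016, 0]
  ]
}}

```text
time: 11.88
tool_pos: [0.6279, -0.2202, 0.0575]
ee_rot: [-3.141, -0.0, 1.57]
wrist_force: [-0.3, -0.2, -0.1]
width: 0.0562
finger_force: 0.0
```

```bash
python3 - <<'E'
from h import *
s=robot.snapshot("side").astype(int);o=robot.get_obs();print(o["tool_pos"],o["wrist_force"],o["width"])
cv2.imwrite("pics/k_unviewed.png",s[:,:,::-1])
d=s[...,0]-s[...,2]
for r in range(138,172,2): print(r,"".join("%4d"%v for v in d[r,216:258:1]))
E
```

```text
[ 0.62805405 -0.22028158  0.05776546] [ 1.00276718 -0.08703557  0.08965093] 0.056706057663714386
138  127  97  52  38  36  36  28  25  22  20  30  41  39  37  37  38  38  37  38  38  37  39  38  38  37  35  32  33  34  30  22  21  24  26  36  35  33  34  34  33  34  32
140  125 101  54  41  39  33  25  22  21  20  25  35  40  39  38  40  38  40  38  38  39  39  39  39  41  38  37  38  36  30  23  22  22  24  37  39  40  39  38  39  39  38
142  129 121  84  62  57  44  29  25  23  20  28  52  56  57  57  57  56  56  55  54  52  58  61  62  63  63  63  63  60  36  23  22  23  32  54  61  61  62  61  62  62  63
144  127 129 127 126 125 100  45  25  23  22  43 111 132 134 130 129 128 126 124 118 114 116 121 124 124 121 119 124 118  60  24  23  24  42  99 121 123 122 122 122 123 124
146  130 129 128 128 126 102  40  25  22  23  41 114 134 134 132 132 131 127 120 116 116 119 123 125 124 123 123 126 122  62  25  23  24  43  98 118 122 123 123 124 123 127
148  131 130 129 127 130 117  52  25  21  21  36 112 134 135 133 133 132 123 118 116 114 121 123 126 123 122 125 128 124  63  26  22  24  
[... 1355 characters left out ...]
130 132 128 124 122 120 118 119 117 115 113 113 114 115 113 113
166   31  29  29  25  20  16  16  14  16  16  16  17  18  18  25  36  30  21  22  22  23  22  23  22  32  55  62  58  63  59  68  77  85  88  76  57  45  43  38  41  44  53
168   29  27  20  16  16  14  13  14  14  14  17  16  13  13  14  14  15  21  24  24  24  25  26  29  29  29  29  29  29  28  30  32  31  32  31  31  31  30  31  31  31  30
170   26  22  17  15  16  15  16  15  15  15  16  16  14  16  14  14  15  14  14  16  17  25  56  86  95  88  77  49  28  23  24  22  25  26  26  26  27  27  27  27  27  26[ WARN:0@0.281] global loadsave.cpp:1063 imwrite_ Unsupported depth image for selected encoder is fallbacked to CV_8U.
```

The fingertips now show at row 157, against a knob spanning rows 150–166, so they overlap it by about 20 mm. Closing with a watch on the force.

Emit:
{"op": "arm_command", "data": {
  "targets": [
    [0, 0, 0, 0],
    [0, 0, 0, 0],
    [0, 0, 0, 0],
    [0, 0, 0, 0],
    [0, 0, 0, 0],
    [0, 0, 0, 0],
    [0, 0, 0, 0]
  ],
  "claw": 1
}}

```text
time: 12.52
tool_pos: [0.6272, -0.2203, 0.0578]
ee_rot: [-3.14, -0.0, 1.569]
wrist_force: [-2.8, -0.8, 2.7]
width: 0.0251
finger_force: 30.0
```

```bash
python3 - <<'E'
from h import *
s=robot.snapshot("side").astype(int);o=robot.get_obs();print(o["tool_pos"],o["wrist_force"],o["width"],o["finger_force"])
d=s[...,0]-s[...,2]
for r in range(142,170,2): print(r,"".join("%4d"%v for v in d[r,222:252:1]))
E
```

```text
[ 0.62724857 -0.22033451  0.05784706] [-3.87596965  0.70258467  0.89725312] 0.02511215202347603 29.998034834861755
142   58  58  58  59  54  32  25  22  22  24  48  55  56  55  54  58  61  60  37  23  24  23  32  58  64  64  63  63  64  62
144  124 125 129 129 123  70  33  23  22  24  80 116 121 118 115 117 121 118  59  25  23  24  41 108 129 129 129 126 126 124
146  129 128 129 131 123  74  36  24  22  28  80 116 121 115 117 120 124 121  60  25  22  23  41 107 132 131 130 127 124 122
148  128 130 129 130 126  73  37  25  23  26  80 115 116 114 116 120 124 118  60  26  22  23  41 109 131 132 130 127 123 123
150  130 130 131 131 130  91  44  26  24  25  65  82  62  49  48  52  65  79  43  22  23  23  43 109 131 130 127 126 122 123
152  129 128 130 131 129  89  41  25  22  22  24  24  22  24  22  24  22  22  21  23  24  24  43 110 131 130 127 123 122 123
154  130 128 131 130 124  90  40  23  23  20  22  22  22  22  22  21  22  23  23  24  24  26  56 116 131 128 125 121 123 123
156  132 131 129 127 126 120  92  60  35  26  27  26  23  21  24  24  25  21  22  24  30  56  98 126 130 126 122 122 121 122
158  133 133 132 133 131 132 128 122 105  93  62  32  23  22  23  24  24  24  34  77 113 130 133 131 129 123 120 120 122 120
160  132 133 134 132 132 133 129 129 125 117  74  34  24  23  24  24  25  24  45 110 133 135 135 132 126 123 121 121 121 119
162  129 132 131 130 131 134 132 128 122 117  82  41  27  24  24  24  25  24  43 113 136 135 133 128 124 121 120 122 121 117
164   54  63  74  82  94 105 106 112 114 114  82  41  26  24  24  23  23  24  40 111 131 132 131 128 122 120 120 119 117 116
166   15  15  14  17  18  18  18  18  26  36  30  22  23  24  24  24  24  25  30  54  63  60  61  60  70  78  84  89  77  58
168   15  16  15  15  15  15  14  14  14  14  16  23  23  24  24  25  28  29  29  28  30  30  31  29  31  30  31  32  32  31
```

Gripped (25 mm, 30 N). Now the first 120° of the crank.

Emit:
{"op": "arm_command", "data": {
  "targets": [
    [-0.008, -0.028, 0, 0],
    [-0.023, -0.052, 0, 0],
    [-0.043, -0.072, 0, 0],
    [-0.068, -0.086, 0, 0],
    [-0.096, -0.093, 0, 0],
    [-0.125, -0.093, 0, 0],
    [-0.152, -0.085, 0, 0],
    [-0.177, -0.07, 0, 0]
  ]
}}

```text
time: 13.23
tool_pos: [0.5408, -0.2563, 0.0579]
ee_rot: [3.136, 0.001, 1.568]
wrist_force: [6.3, 2.3, -1.7]
width: 0.0253
finger_force: 30.0
```

```bash
cat > st.py <<'E'
from h import *
s=robot.snapshot("side");o=robot.get_obs();p=o["tool_pos"];d=p[:2]-[.5715,-.212]
print(p,o["wrist_force"],o["width"],"r",np.hypot(*d),"ang",np.degrees(np.arctan2(d[1],d[0])))
cv2.imwrite("pics/now.png",s[:,:,::-1])
E
python3 st.py
```

```text
[ 0.53861551 -0.25459275  0.05792286] [ 1.24709691  2.68429544 -2.09377091] 0.02503748488776301 r 0.05381014657568318 ang -127.67057268147524
```

Forces are small and the radius is consistent. Next 120° steps.

Emit:
{"op": "arm_command", "data": {
  "targets": [
    [-0.02, 0.021, 0, 0],
    [-0.034, 0.046, 0, 0],
    [-0.041, 0.074, 0, 0],
    [-0.041, 0.102, 0, 0],
    [-0.033, 0.13, 0, 0],
    [-0.018, 0.155, 0, 0],
    [0.003, 0.175, 0, 0],
    [0.028, 0.188, 0, 0]
  ]
}}

```text
time: 13.95
tool_pos: [0.553, -0.16, 0.0579]
ee_rot: [-3.139, -0.0, 1.57]
wrist_force: [-2.2, -2.2, 0.8]
width: 0.0253
finger_force: 30.0
```

Emit:
{"op": "arm_command", "data": {
  "targets": [
    [0.028, 0.007, 0, 0],
    [0.057, 0.007, 0, 0],
    [0.084, -0.001, 0, 0],
    [0.109, -0.016, 0, 0],
    [0.129, -0.037, 0, 0],
    [0.143, -0.062, 0, 0],
    [0.15, -0.09, 0, 0],
    [0.149, -0.118, 0, 0]
  ]
}}

```text
time: 14.62
tool_pos: [0.6276, -0.2182, 0.0577]
ee_rot: [-3.138, -0.004, 1.571]
wrist_force: [-5.0, 4.2, 4.3]
width: 0.0251
finger_force: 30.0
```

```bash
python3 st.py
```

```text
[ 0.62714708 -0.22125519  0.05774761] [-4.85435437  1.82172696  4.27635899] 0.025005877688464274 r 0.056411491485587516 ang -9.442961233636442
```

View pics/now.png

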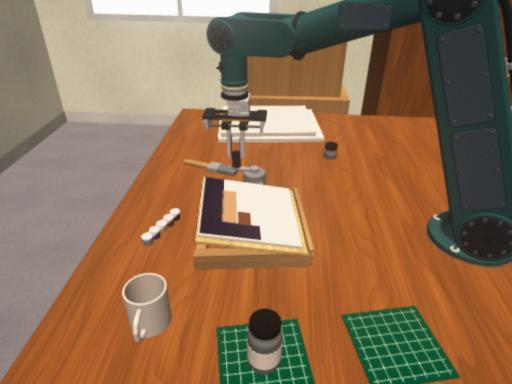

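After one turn the board has begun to rise, with its far edge lifted at (200,180). The gripper still holds the knob at (237,157), and the jar stands on the mat at (265,345). Now the second turn.

Emit:
{"op": "arm_command", "data": {
  "targets": [
    [-0.008, -0.028, 0, 0],
    [-0.023, -0.052, 0, 0],
    [-0.043, -0.072, 0, 0],
    [-0.068, -0.086, 0, 0],
    [-0.096, -0.093, 0, 0],
    [-0.125, -0.093, 0, 0],
    [-0.152, -0.085, 0, 0],
    [-0.177, -0.07, 0, 0]
  ]
}}

```text
time: 15.33
tool_pos: [0.5404, -0.2561, 0.058]
ee_rot: [3.137, 0.001, 1.569]
wrist_force: [5.6, 1.6, -1.8]
width: 0.0253
finger_force: 30.0
```

Emit:
{"op": "arm_command", "data": {
  "targets": [
    [-0.02, 0.021, 0, 0],
    [-0.034, 0.046, 0, 0],
    [-0.041, 0.074, 0, 0],
    [-0.041, 0.102, 0, 0],
    [-0.033, 0.13, 0, 0],
    [-0.018, 0.155, 0, 0],
    [0.003, 0.175, 0, 0],
    [0.028, 0.188, 0, 0]
  ]
}}

```text
time: 16.0
tool_pos: [0.5528, -0.16, 0.0579]
ee_rot: [-3.139, 0.0, 1.57]
wrist_force: [-2.9, -2.0, 0.9]
width: 0.0255
finger_force: 30.0
```

Emit:
{"op": "arm_command", "data": {
  "targets": [
    [0.028, 0.007, 0, 0],
    [0.057, 0.007, 0, 0],
    [0.084, -0.001, 0, 0],
    [0.109, -0.016, 0, 0],
    [0.129, -0.037, 0, 0],
    [0.143, -0.062, 0, 0],
    [0.15, -0.09, 0, 0],
    [0.149, -0.118, 0, 0]
  ]
}}

```text
time: 16.67
tool_pos: [0.6276, -0.2181, 0.0577]
ee_rot: [-3.138, -0.004, 1.571]
wrist_force: [-5.0, 4.2, 3.9]
width: 0.0252
finger_force: 30.0
```

Emit:
{"op": "arm_command", "data": {
  "targets": [
    [-0.008, -0.028, 0, 0],
    [-0.023, -0.052, 0, 0],
    [-0.043, -0.072, 0, 0],
    [-0.068, -0.086, 0, 0],
    [-0.096, -0.093, 0, 0],
    [-0.096, -0.093, 0, 0]
  ]
}}

```text
time: 17.17
tool_pos: [0.5779, -0.2664, 0.0578]
ee_rot: [-3.141, -0.002, 1.569]
wrist_force: [-1.4, 2.9, 3.7]
width: 0.0253
finger_force: 30.0
```

```bash
python3 st.py
```

```text
[ 0.57818724 -0.26644376  0.05781914] [-2.21360072  3.12537184  2.73542213] 0.025236510353028804 r 0.054852917160073254 ang -82.99752355008965
```

Emit:
{"op": "arm_command", "data": {
  "targets": [
    [-0.01, -0.001, 0, 0],
    [-0.019, -0.001, 0, 0],
    [-0.023, -0.001, 0, 0],
    [-0.026, -0.001, 0, 0],
    [-0.026, -0.001, 0, 0]
  ]
}}

```text
time: 17.63
tool_pos: [0.5679, -0.2665, 0.0579]
ee_rot: [3.139, -0.001, 1.57]
wrist_force: [2.7, 4.8, 1.1]
width: 0.0251
finger_force: 30.0
```

Emit:
{"op": "arm_command", "data": {
  "targets": [
    [-0.003, 0, 0, 0],
    [-0.006, 0, 0, 0],
    [-0.006, 0, 0, 0]
  ]
}}

```text
time: 17.88
tool_pos: [0.5653, -0.2662, 0.0578]
ee_rot: [3.139, -0.001, 1.571]
wrist_force: [2.1, 4.9, 1.9]
width: 0.0251
finger_force: 30.0
```

Emit:
{"op": "arm_command", "data": {
  "targets": [
    [-0.003, 0.0005, 0, 0],
    [-0.006, 0.001, 0, 0],
    [-0.006, 0.001, 0, 0]
  ]
}}

```text
time: 18.13
tool_pos: [0.5636, -0.266, 0.0579]
ee_rot: [3.136, -0.0, 1.571]
wrist_force: [6.0, 4.5, -0.2]
width: 0.0255
finger_force: 30.0
```

```bash
python3 st.py
```

```text
[ 0.5636298  -0.26596896  0.05787768] [ 5.88324249  4.47449101 -1.44974426] 0.025132515323848272 r 0.05453978691328168 ang -98.29686099841662
```

Emit:
{"op": "arm_command", "data": {
  "targets": [
    [-0.003, 0.0005, 0, 0],
    [-0.006, 0.001, 0, 0],
    [-0.006, 0.001, 0, 0]
  ]
}}

```text
time: 18.43
tool_pos: [0.5634, -0.2659, 0.058]
ee_rot: [3.13, 0.001, 1.571]
wrist_force: [12.4, 3.3, -2.5]
width: 0.0257
finger_force: 30.0
```

Emit:
{"op": "arm_command", "data": {
  "targets": [
    [-0.003, 0.0005, 0, 0],
    [-0.006, 0.001, 0, 0],
    [-0.006, 0.001, 0, 0]
  ]
}}

```text
time: 18.68
tool_pos: [0.5632, -0.2658, 0.0581]
ee_rot: [3.124, 0.002, 1.572]
wrist_force: [18.8, 2.0, -7.0]
width: 0.0251
finger_force: 30.0
```

```bash
python3 st.py
```

```text
[ 0.56320916 -0.26580872  0.05810909] [18.00990973  1.6780144  -6.25951051] 0.02531222086463875 r 0.05444369832813569 ang -98.75924273926908
```

The crank is firmly at its stop: force climbs with no movement. I'll relax the push, release and rise.

Emit:
{"op": "arm_command", "data": {
  "targets": [
    [0.004, -0.0005, 0, 0],
    [0.008, -0.001, 0, 0],
    [0.008, -0.001, 0, 0]
  ]
}}

```text
time: 18.98
tool_pos: [0.5636, -0.2659, 0.058]
ee_rot: [3.133, 0.001, 1.571]
wrist_force: [8.6, 4.1, -1.8]
width: 0.0252
finger_force: 30.0
```

Emit:
{"op": "arm_command", "data": {
  "targets": [
    [0, 0, 0, 0],
    [0, 0, 0, 0],
    [0, 0, 0, 0],
    [0, 0, 0, 0],
    [0, 0, 0, 0]
  ],
  "claw": 0.4
}}

```text
time: 19.4
tool_pos: [0.5584, -0.2668, 0.0574]
ee_rot: [-3.14, 0.001, 1.569]
wrist_force: [-0.8, -0.1, -0.5]
width: 0.0542
finger_force: 0.0
```

Emit:
{"op": "arm_command", "data": {
  "targets": [
    [0, 0, 0.03, 0],
    [0, 0, 0.08, 0],
    [0, 0, 0.14, 0],
    [0, 0, 0.2, 0],
    [0, 0, 0.26, 0],
    [-0.05, -0.05, 0.3, 0],
    [-0.1, -0.1, 0.3, 0],
    [-0.1, -0.1, 0.3, 0]
  ]
}}

```text
time: 20.07
tool_pos: [0.506, -0.3212, 0.2106]
ee_rot: [3.14, 0.006, 1.564]
wrist_force: [0.3, -0.9, -1.1]
width: 0.0564
finger_force: 0.0
```

```bash
python3 st.py; python3 - <<'E'
from h import *
s=cv2.imread("pics/now.png").astype(int);m=s.max(2)<62
for c in blobs(m[:,150:350],20):
    c=c+[150,0];print(cv2.boundingRect(c))
print("knob",onz("side",0,0,.1)is not None)
E
```

```text
[ 0.50734305 -0.31882833  0.20899074] [0.2649688  0.5641252  0.36549671] 0.056678102652227925 r 0.12461302538930773 ang -120.98739120134229
(249, 309, 33, 31)
(210, 160, 55, 68)
(326, 143, 10, 7)
(257, 48, 57, 18)
(271, 28, 25, 5)
(333, 0, 17, 6)
knob True
```

```bash
python3 -c "
from bench import robot
print(robot.close_job())"
```

```text
the job is handed in; nothing more can be done
None
```

I handed the job in at about 20 s: the jar stands upright on the far small mat, and the crank was turned clockwise to its stop with the board raised and the knob released; the verdict was not shown, and I did not view a picture of the final scene.

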